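# Hold the water filter's bayonet lid at its bleed position

### The job

The countertop water filter has to be bled before it is used. Fold its stiff half-open cover up until it stands upright, then pick the rinsed blue lid off the drainer, lower it fully into the filter's well with its lugs through the two slots, and turn it clockwise halfway to its lock, onto the yellow bleed marks and never on to the lock click. Finish while still gripping the lid and holding it there against its spring, so that I can run the tap, and leave the washed things and the other loose things where they stand.

Things in the scene. Friction and masses are not known exactly. Their poses are not given: they have to be found in the camera images.
- filter: countertop water filter, a white box fixed to the worktop, 240 (x) x 200 (y) x 125 mm high, origin under its centre. Its top is an open bay with 10 mm walls and a grey deck 88 mm up, the round bayonet well at its centre. A spigot sticks out 55 mm at the -x side, 53 to 99 mm up; two low pipe elbows 34 mm at the +x side. Place and yaw (within 0.2 rad) differ every time.
- cover (a joint): angle (rad) of the filter's white cover: 0 = lying shut on the box, growing as it folds up, 1.57 = upright, hinge stop at 1.95. It starts half open (0.55 to 0.9). The hinge is stiff (about 0.3 N m of friction): the cover stays where it is left. It can be pushed up at its free edge or pinched there.
- cover_hinge (a point): midpoint of the cover's hinge line, on the filter's +y wall, 125 mm above the worktop; the line runs along the filter's x axis, 95 mm to the +y side of the well's axis. Axes as the filter's. Upright, the cover stands from here, its inner face in the hinge plane and its 7 mm thickness on the far (+y) side.
- cover_edge (a point): middle of the cover's free edge, a round blue bead 10 mm thick and 230 mm long along the filter's x axis, 192 mm from the hinge line (its centre 3.5 mm out from the cover's inner face). Shut, it lies at the filter's -y side; upright, it is some 318 mm above the worktop.
- well: the bayonet well: dark collar, 82 mm outer diameter, 2 mm proud of the deck, bore 54 mm. Origin on its axis in the collar's top face, 90 mm above the worktop; z up. Two opposite entry slots lie at its +y and -y; its y axis is 22.5 degrees anticlockwise (from above) of the filter's. The collar is 9 mm thick with the lug channel beneath; the floor is 26 mm below the collar's top.
- slot (a point): middle of the entry slot at the well's +y, in the collar's top face; the slots are 14 mm wide and reach out to 34 mm from the axis. Green marks on the deck show where both slots are
- bleed_mark (a point): middle of one of the two yellow bleed marks on the deck, 56 mm from the well's axis (46 to 66), 45 degrees clockwise from the slots; the other is opposite. Halfway to the lock: the bar's white line points at both
- lock_mark (a point): middle of one of the two red lock marks, 56 mm from the well's axis, 90 degrees clockwise from the slots (lid locked); the other is opposite
- lid: blue bayonet lid, 51 mm high, about 180 g, standing on the drainer's ribs (12 mm up). Origin at the centre of its plug's underside, z up. Plug 50 mm across, 20 mm long; flange 72 mm across, 20 to 26 mm up; grip bar on top 14 mm thick (x), 62 mm long (y), 26 to 51 mm up, white line along it. Fully in, the flange rests on the collar, this origin 20 mm below the well's; it then turns clockwise only.
- lid_lug (a point): tip of the +y lug, 32 mm from the lid's axis; its equal twin is at -y. The lugs are under the flange in line with the ends of the bar, 9 mm wide, 3 to 9 mm above the plug's underside. Either lug fits either slot; turned from the slots they are caught under the collar with 2 mm of play up and down
- lid_grip (a point): point on the lid's axis in the middle of the grip bar, 40 mm above the lid's underside; axes as the lid's
- valve_ring (a joint): angle (rad) of the sprung valve ring in the well that the lugs push: 0 at rest, growing clockwise; lid angle from the slots = ring + 0.08. It pushes back with 0.03 N m at first, 0.085 N m at the bleed marks (ring about 0.70), and turns an unheld lid back. From ring 0.9 a lug rides over a sprung lock pin, which snaps in behind it (the click) at about 1.3; the turn ends at 1.52.
- jug: yellow plastic measuring jug, upturned, 120 mm across the rim, 172 mm high, handle out to 91 mm from its axis; washed thing on the drainer, origin under its centre
- tumbler: glass pint tumbler, upturned, 86 mm across, 148 mm high; on the drainer, origin under its centre
- egg_cup: steel egg cup, 46 mm across, 58 mm high; on the drainer, origin under its centre
- side_plate: white side plate, 170 mm across, 18 mm high; on the drainer, origin under its centre
- mug: blue mug, 82 mm across, 92 mm high, on the worktop beyond the filter, origin under its centre
- soap_bottle: green washing-up bottle, 60 mm across, 190 mm high, on the worktop beyond the filter, origin under its centre
Things that resemble listed ones, but are neither listed nor needed, are in the scene too. What is meant by the lid is not purple, and is the smaller of those in its own colour.

How it is judged:
By the outcome, as a careful person would: the job done as asked, in the order asked, and still so for the second after the job is handed in, while the arm keeps its last pose, push and grip.
It also fails if it takes over 69 s, if anything falls off the work surface, if the arm or the gripper's body presses on something with over 40 N, if the wrist force passes 120 N, or if a joint passes its speed limit or range.

### The arm

A 7-joint arm with a two-finger parallel gripper is mounted at the origin on the work surface. World frame = base frame: x ahead of the robot, y to its left, z up, the work surface at z = 0. Lengths are in m, angles in rad, forces in N, time in s.
With the tool pointing down it reaches from about 0.425 to 0.825 m from the base axis. Payload 3.6 kg.
Tool frame: the origin (TCP) lies on the centre line of the jaws, within the pads' length; the fingertips stand 14 mm ahead of it and the grasp point (between the pads) lies 5 mm behind it; z points along the fingers, y is the direction in which the jaws open and shut (so a half turn about z gives the same grasp; the last joint's range is limited). The gripper opens to 85 mm and grips with 20 to 120 N. Pads are 22 mm wide; open, the fingers measure 114 mm over their backs; the gripper's body (76 mm by 85 mm) begins 54 mm behind the grasp point. The pads swing forward as they close: fully open they stand 13 mm farther back than shut.
Start: joints at [-1.286, 0.615, -0.013, 1.423, 0.008, 1.103, -0.04], TCP at [0.199, 0.619, 0.245] pointing down, gripper open.
Joint ranges: [-3.12, 3.12], [-0.3, 2.06], [-1.34, 1.32], [0.26, 2.42], [-1.36, 4.5], [0.01, 1.98], [-2.84, 2.84]. Speed limits (rad/s): [2.79, 2.79, 3.14, 3.14, 3.14, 3.14, 3.14].

### API

Orientations are given as a rotation vector (axis times angle).
In Python, from bench import * gives the robot as it stands.
- The arm moves only by the tool send_rows, never from a script. Its argument "plan" is a list of rows, each a list of 7 numbers: the closure, from 0 (fully open) to 1 (shut), then the shift along the tool's x, y, z in m, then the turn, a rotation vector about the tool's x, y, z in rad. A call has 1 to 8 rows; each row shifts and turns the commanded pose from where the row before left it, along the tool's axes as they then stand; what a row does not reach is not made up. A row lasts 1/12 s, in which the tool goes at most 41.7 mm and 7.16 degrees, less where a joint would pass 70% of its speed; a pose out of reach is approached as far as the arm can. A call with a gripper value outside its range is refused whole. The fingers move at their own pace and stop on an object; the grip force is fixed at half the most. Time passes only in rows, so rows that do not move let the fingers close. It gives the time, the measured TCP pose, the force and the opening at its end, in the units of the state.
- get_obs(): the state, without advancing time (a new reading comes with each control period).
- capture(name): name is "side" or "top"; returns the picture (400x640x3 uint8, blue, green, red); there is no depth.
- camera_model(name): a dict with "camera_matrix" (3x3 intrinsics, pixels), "pose" (4x4, takes a point from camera to world coordinates). Camera axes: x right, y down, z forward; pixel columns grow to the right and rows downward; lengths in m; the calibration is good to about 2 mm. A picture is of the moment at which its call begins. camera_model takes no time and is no camera call.
- job_done(): hands the job in, once; it reports no verdict.
The state is a dict: "t": time; "qpos": joint angles; "dq": joint speeds; "joint_torque": joint torques, N m; "eef_pos": TCP position; "eef_rot": TCP orientation; "force": force on the tool from outside, world axes, zero at the start; "moment": the same for the moment, N m; "grip_width": opening from 0.0 (shut) to 1.0 (fully open).
Only numpy, scipy, OpenCV 4.12 (cv2) and the standard library are available. Lean on these libraries where they do the work, as an engineer would, in place of code of your own. Each camera call takes 0.05 s, during which the arm holds its last target.

## Working session

There is one attempt and no reset: what is moved stays moved. The work goes in short steps, Python scripts to look and compute and a tool call to move; the robot and the scene stay as the last step left them, time stands still between calls to the robot, and variables do not carry over. Pictures are saved under pics/ and viewed, and the job is handed in when it is done.

Besides the shell and the picture viewer there is one more tool, called after ">>>" as name([rows], argument=value, ...), one row to a line, values as JSON. send_rows: Moves the arm, as the interface text tells. Its arguments: {"type":"object","properties":{"plan":{"type":"array"}},"required":["plan"]}

```bash
ls; mkdir -p pics
python3 - <<'E'
from bench import *
import cv2
o=get_obs()
for k,v in o.items(): print(k,v)
for n in ("side","top"):
    cv2.imwrite(f"pics/{n}0.png",capture(n)); m=camera_model(n); print(n,m["camera_matrix"],m["pose"])
E
```

```text
pics
t 0.0
qpos [-1.28544953  0.61591287 -0.01261942  1.42493153  0.00812104  1.10338924
 -0.04039845]
dq [-8.18241680e-04  7.90908466e-04 -1.78540618e-03  1.54719447e-03
  8.89258908e-04 -1.82431244e-04 -8.36022998e-05]
joint_torque [ 1.45747981e-04 -4.69212449e+01  2.59016706e-01 -1.71035850e+01
  9.83684266e-03  9.38296696e-03 -2.27847949e-06]
eef_pos [0.19919867 0.61794701 0.2441314 ]
eef_rot [-0.48768633 -3.10315404  0.00403173]
force [-0.01707456 -0.60287554  0.45900065]
moment [0.0120966  0.02496015 0.00065345]
grip_width 1.0032172636697116
side [[437.89526102   0.         317.83383724]
 [  0.         437.89526102 196.58198494]
 [  0.           0.           1.        ]] [[ 0.78047308 -0.48131944  0.39899042  0.09016364]
 [-0.62518635 -0.59887926  0.50048542 -0.52344118]
 [-0.00194628 -0.64005877 -0.76832349  0.93693045]
 [ 0.          0.          0.          1.        ]]
top [[447.44572891   0.         325.34373782]
 [  0.         447.44572891 202.23880094]
 [  0.           0.           1.        ]] [[ 0.01437412 -0.99748463  0.06941029  0.44124668]
 [-0.99978724 -0.01331082  0.01575733  0.02237159]
 [-0.01479379 -0.06962202 -0.99746374  1.40281466]
 [ 0.          0.          0.          1.        ]]
```

View pics/side0.png

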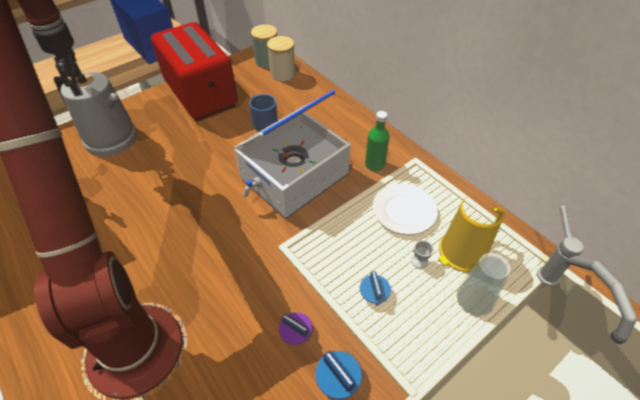

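View pics/top0.png

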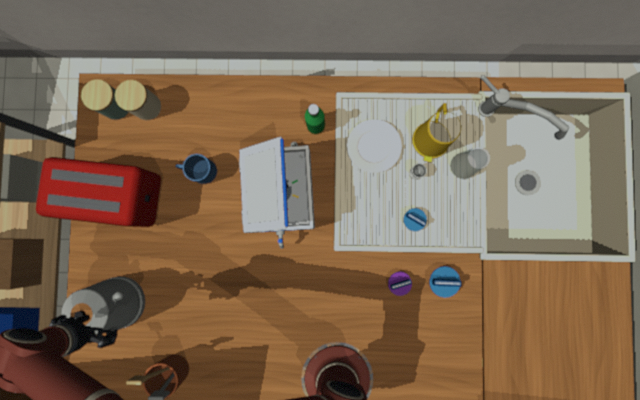

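```bash
cat > h.py <<'E'
import numpy as np, cv2
from bench import *
def ray(n,u,v):
    m=camera_model(n);K=np.array(m["camera_matrix"]);T=np.array(m["pose"])
    d=T[:3,:3]@np.linalg.solve(K,[u,v,1.]);return T[:3,3],d
def atz(n,u,v,z):
    o,d=ray(n,u,v);return o+d*(z-o[2])/d[2]
def proj(n,P):
    m=camera_model(n);K=np.array(m["camera_matrix"]);T=np.array(m["pose"])
    p=K@(T[:3,:3].T@(np.array(P)-T[:3,3]));return p[:2]/p[2]
def tri(a,b):
    (o1,d1),(o2,d2)=ray("top",*a),ray("side",*b)
    s=np.linalg.lstsq(np.c_[d1,-d2],o2-o1,rcond=None)[0]
    p,q=o1+s[0]*d1,o2+s[1]*d2;return (p+q)/2,np.linalg.norm(p-q)
def crop(img,x,y,w,h,f,name):
    cv2.imwrite(name,cv2.resize(img[y:y+h,x:x+w],None,fx=f,fy=f,interpolation=cv2.INTER_CUBIC))
E
python3 - <<'E'
from h import *
t=cv2.imread("pics/top0.png");s=cv2.imread("pics/side0.png")
crop(t,230,125,100,125,4.8,"pics/tf.png");crop(s,225,80,140,140,4.2,"pics/sf.png")
crop(t,385,190,90,110,5,"pics/tl.png");crop(s,270,260,130,140,4.2,"pics/sl.png")
E
```

```text
(no output)
```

View pics/tf.png

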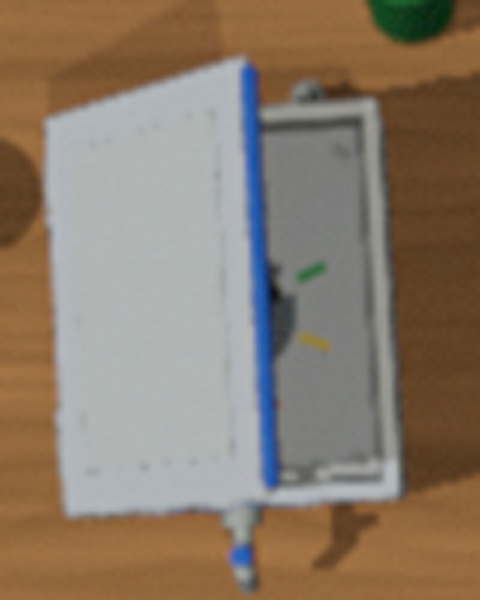

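View pics/sf.png

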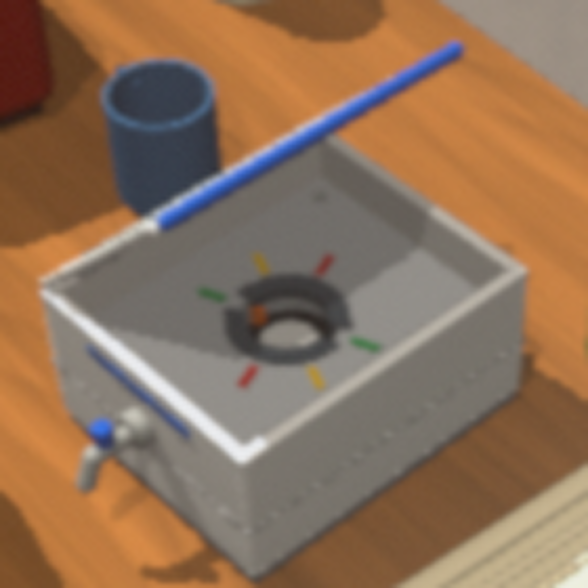

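View pics/tl.png

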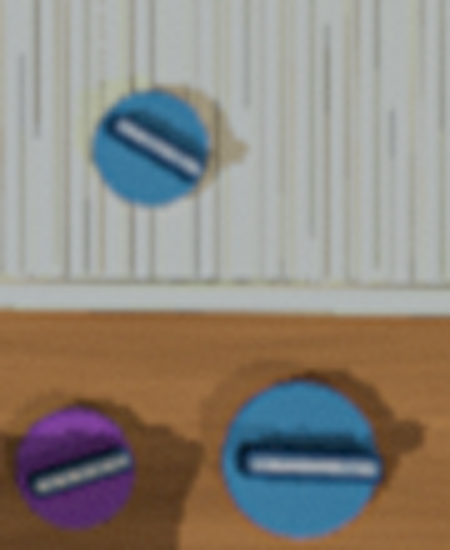

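View pics/sl.png

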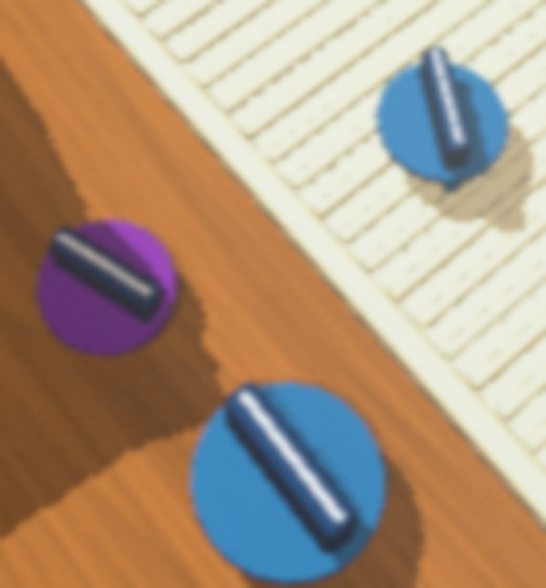

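Run:
```python
from h import *
T=lambda x,y:(230+x/4.8,125+y/4.8); S=lambda x,y:(225+x/4.2,80+y/4.2)
a=atz("top",*T(380,98),.125);b=atz("top",*T(403,497),.125);print("top c",a,b,np.linalg.norm(a-b))
c=[atz("side",*S(*p),.125) for p in [(525,268),(243,460),(42,288)]]
print("side c",c,np.linalg.norm(c[0]-c[1]),np.linalg.norm(c[2]-c[1]))
d=c[0]-c[1];print("yaw",np.arctan2(d[1],d[0]),np.arctan2(*( (a-b)[[1,0]])), np.arctan2(*((c[1]-c[2])[[0,1]]*[1,-1])))
print("centre side",(c[0]+c[2])/2)
for k,p,q in [("g",(212,294),(366,345)),("y",(260,264),(316,377)),("r",(325,264),(247,377))]:
    P=atz("side",*S(*p),.088);Q=atz("side",*S(*q),.088);print(k,P,Q,(P+Q)/2,np.linalg.norm(P-Q)/2,np.degrees(np.arctan2(*(P-Q)[[1,0]])))
print("top g,y",atz("top",*T(312,272),.088),atz("top",*T(314,342),.088))
e=[tri(T(247,62),S(457,48)),tri(T(270,487),S(165,220))];print("edge",e,np.linalg.norm(e[0][0]-e[1][0]))
# lid
L=lambda x,y:(385+x/5,190+y/5);M=lambda x,y:(270+x/4.2,260+y/4.2)
print("flange",atz("top",*L(150,148),.036),atz("side",*M(443,122),.036))
for p,q in [((120,125),(199,170))]:
    P,Q=atz("top",*L(*p),.063),atz("top",*L(*q),.063);print("bar top",P,Q,(P+Q)/2,np.linalg.norm(P-Q),np.degrees(np.arctan2(*(P-Q)[[1,0]])))
P,Q=atz("side",*M(435,52),.063),atz("side",*M(461,150),.063);print("bar side",P,Q,(P+Q)/2,np.linalg.norm(P-Q),np.degrees(np.arctan2(*(P-Q)[[1,0]])))
```

```text
top c [0.69415324 0.09168079 0.125     ] [0.45453039 0.07395332 0.125     ] 0.2402776951149914
side c [array([0.69421274, 0.09518053, 0.125     ]), array([0.4591487 , 0.07659984, 0.125     ]), array([0.44404075, 0.27293085, 0.125     ])] 0.23579725252274858 0.19691144777061007
yaw 0.07888121056864669 0.07384619672683586 0.07680008203420208
centre side [0.56912675 0.18405569 0.125     ]
g [0.54454879 0.23407666 0.088     ] [0.59470451 0.13364262 0.088     ] [0.56962665 0.18385964 0.088     ] 0.05613063271216287 116.53706974615957
y [0.58613216 0.23742863 0.088     ] [0.55257482 0.13131093 0.088     ] [0.56935349 0.18436978 0.088     ] 0.05564858622336229 72.45161363455752
r [0.62003324 0.21015716 0.088     ] [0.5185215  0.15869153 0.088     ] [0.56927737 0.18442435 0.088     ] 0.05690638471561667 26.884641704978893
top g,y [0.59254546 0.13379103 0.088     ] [0.54927961 0.13173297 0.088     ]
edge [(array([0.68487392, 0.15632806, 0.26431682]), np.float64(0.0011229413116722153)), (array([0.4593324 , 0.13732053, 0.26806977]), np.float64(0.004730547200319344))] 0.22637214558095564
flange [ 0.48701121 -0.22982291  0.036     ] [ 0.48901543 -0.23261607  0.036     ]
bar top [ 0.49959947 -0.20696097  0.063     ] [ 0.47339429 -0.253985    0.063     ] [ 0.48649688 -0.23047298  0.063     ] 0.053832807697358404 60.87029493752611
bar side [ 0.50261657 -0.20815813  0.063     ] [ 0.47322436 -0.25892336  0.063     ] [ 0.48792046 -0.23354075  0.063     ] 0.058660131591780545 59.92987925904079
```

>>> send_rows([
  [1,0,0,-0.02,0,0,0.118],
  [1,0,0,-0.02,0,0,0.118],
  [1,0,0,-0.02,0,0,0.118],
  [1,0,0,-0.02,0,0,0.118],
  [1,0,0,-0.02,0,0,0.118],
  [1,0,0,-0.02,0,0,0.118],
  [1,0,0,-0.02,0,0,0.118],
  [1,0,0,-0.02,0,0,0.118],
])

```text
t: 0.77
eef_pos: [0.1991, 0.6183, 0.4057]
eef_rot: [1.852, 2.537, -0.002]
force: [-0.0, 0.8, -0.3]
grip_width: 0.002
```

```bash
cat >> h.py <<'E'
from scipy.spatial.transform import Rotation as Ro
def st():
    o=get_obs();R=Ro.from_rotvec(o["eef_rot"]).as_matrix()
    print("t %.2f"%o["t"],"p",np.round(o["eef_pos"],4),"yawY %.2f"%np.degrees(np.arctan2(R[1,1],R[0,1])),"z",np.round(R[:,2],3),"F",np.round(o["force"],1),"M",np.round(o["moment"],2),"w %.3f"%o["grip_width"],"q",np.round(o["qpos"],2))
    return o,R
def to(x,y,z,yawY=None):
    "shift to world target in current tool axes; turn about tool z afterwards"
    o,R=st();d=R.T@(np.array([x,y,z])-o["eef_pos"]);print("shift",np.round(d,4))
    if yawY is not None: print("tilt err",np.round((lambda a:Ro.from_matrix(R.T@np.c_[[-np.sin(a),np.cos(a),0],[np.cos(a),np.sin(a),0],[0,0,-1]]).as_rotvec())(np.radians(yawY)),4))
E
python3 -c "
from h import *
to(.574,.10,.41,4.4)"
```

```text
t 0.77 p [0.1991 0.6183 0.4057] yawY 17.73 z [-0.001 -0.001 -1.   ] F [-0.   0.8 -0.3] M [0.01 0.03 0.05] w 0.002 q [-1.42  0.54  0.24  1.13 -0.12  1.49 -0.89]
shift [-0.6079  0.1993 -0.0038]
tilt err [-0.0008  0.0012  0.2326]
```

>>> send_rows([
  [1,0,0,0,0,0,0.116],
  [1,0,0,0,0,0,0.116],
  [1,-0.034,0.021,0,0,0,0],
  [1,-0.034,0.021,0,0,0,0],
  [1,-0.034,0.021,0,0,0,0],
  [1,-0.034,0.021,0,0,0,0],
  [1,-0.034,0.021,0,0,0,0],
  [1,-0.034,0.021,0,0,0,0],
])

```text
t: 1.43
eef_pos: [0.3424, 0.4239, 0.4049]
eef_rot: [-2.127, -2.312, 0.002]
force: [-0.1, 0.8, 0.3]
grip_width: -0.0
```

>>> send_rows([
  [1,-0.034,0.021,0,0,0,0],
  [1,-0.034,0.021,0,0,0,0],
  [1,-0.034,0.021,0,0,0,0],
  [1,-0.034,0.021,0,0,0,0],
  [1,-0.034,0.021,0,0,0,0],
  [1,-0.034,0.021,0,0,0,0],
  [1,-0.034,0.021,0,0,0,0],
  [1,-0.034,0.021,0,0,0,0],
])

```text
t: 2.1
eef_pos: [0.5324, 0.167, 0.405]
eef_rot: [-2.126, -2.312, 0.001]
force: [0.4, 1.2, 0.5]
grip_width: -0.003
```

```bash
python3 -c "
from h import *
to(.574,.10,.257,4.4)"
```

```text
t 2.10 p [0.5324 0.167  0.405 ] yawY 4.78 z [-0.001  0.    -1.   ] F [0.4 1.2 0.5] M [ 0.08  0.01 -0.01] w -0.003 q [-0.63  0.38  0.45  1.42 -0.17  1.38 -0.1 ]
shift [-0.0703  0.036   0.1479]
tilt err [-0.0009 -0.0001  0.0066]
```

>>> send_rows([
  [1,-0.035,0.018,0,0,0,0],
  [1,-0.02,0.018,0,0,0,0],
  [1,0,0,0.037,0,0,0],
  [1,0,0,0.037,0,0,0],
  [1,0,0,0.037,0,0,0],
  [1,0,0,0.035,0,0,0],
  [1,0,0,0,0,0,0],
])

```text
t: 2.68
eef_pos: [0.567, 0.1169, 0.2516]
eef_rot: [-2.12, -2.304, 0.021]
force: [-1.7, -0.1, -0.5]
grip_width: -0.002
```

```bash
python3 -c "
from h import *
to(.574,.135,.257,4.4)
cv2.imwrite('pics/s1.png',capture('side'))"
```

```text
t 2.68 p [0.567  0.1169 0.2516] yawY 4.76 z [-0.017 -0.003 -1.   ] F [-1.7 -0.1 -0.5] M [ 0.02  0.04 -0.02] w -0.002 q [-0.51  0.53  0.42  1.62 -0.24  1.06  0.07]
shift [ 0.0175  0.0084 -0.0056]
tilt err [-0.0171  0.0016  0.0063]
```

View pics/s1.png

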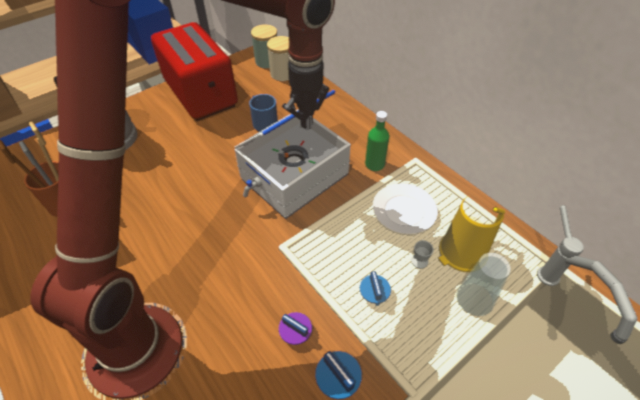

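>>> send_rows([
  [1,0.015,0,-0.004,0,0,0],
  [1,0.015,0,-0.004,0,0,0],
  [1,0.015,0,-0.004,0,0,0],
  [1,0.015,0,-0.004,0,0,0],
  [1,0.015,0,-0.004,0,0,0],
  [1,0.015,0,-0.004,0,0,0],
  [1,0.015,0,-0.003,0,0,0],
  [1,0.015,0,-0.003,0,0,0],
])

```text
t: 3.4
eef_pos: [0.5648, 0.2356, 0.2938]
eef_rot: [2.126, 2.305, 0.009]
force: [1.9, -3.7, 2.7]
grip_width: 0.0
```

```bash
cat >> h.py <<'E'
C=np.array([.569,.184]);YW=.0765
def fr(p):
    d=np.array(p)[:2]-C;c,s=np.cos(YW),np.sin(YW);return np.round([c*d[0]+s*d[1],-s*d[0]+c*d[1]],4)
E
python3 -c "
from h import *
o,R=st();print(fr(o['eef_pos']))
a=capture('side');b=capture('top');crop(a,200,40,160,160,3.7,'pics/s2.png');crop(b,220,110,130,130,4.6,'pics/t2.png')"
```

```text
t 3.40 p [0.5648 0.2356 0.2938] yawY 4.64 z [ 0.008  0.    -1.   ] F [ 1.9 -3.7  2.7] M [-0.44 -0.26  0.02] w 0.000 q [-0.69  0.54  0.43  1.48 -0.23  1.16 -0.14]
[-0.0003  0.0517]
```

View pics/s2.png

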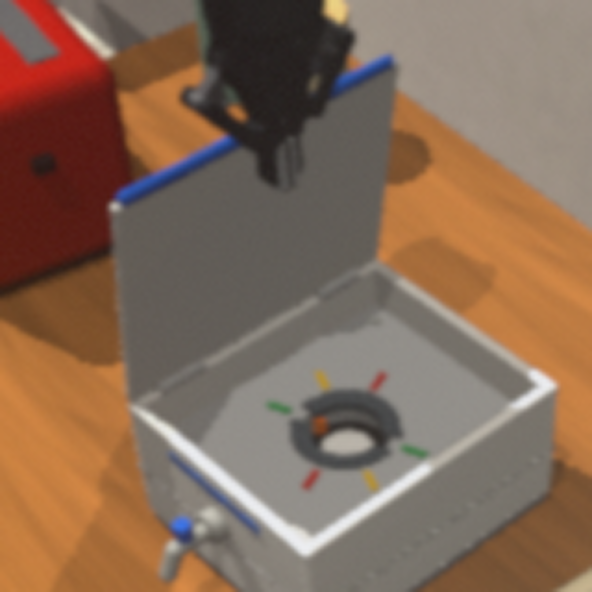

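View pics/t2.png

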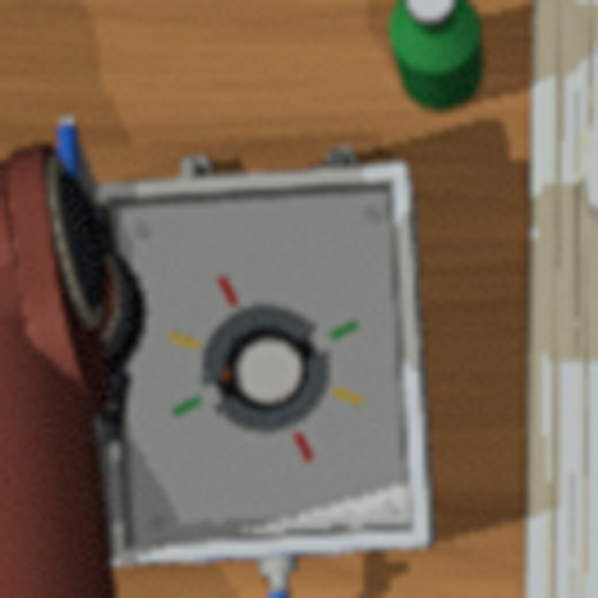

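```bash
python3 - <<'E'
from h import *
T=lambda x,y:(220+x/4.6,110+y/4.6)
for k,p,q in [("g",(186,406),(343,329)),("y",(185,341),(348,397)),("r",(228,291),(304,447))]:
    P=atz("top",*T(*p),.088);Q=atz("top",*T(*q),.088);print(k,(P+Q)/2,np.linalg.norm(P-Q)/2,np.degrees(np.arctan2(*(P-Q)[[1,0]])))
E
cat >> h.py <<'E'
def ang(n,u,v,xp):
    o,d=ray(n,u,v);ex=np.array([np.cos(YW),np.sin(YW),0]);ey=np.array([-np.sin(YW),np.cos(YW),0])
    c=np.array([C[0],C[1],0]);s=(xp-(o-c)@ex)/(d@ex);p=o+s*d-c
    h,z=.095-p@ey,p[2]-.125;return "r %.4f ang %.3f"%(np.hypot(h,z),np.arctan2(z,h)+np.arcsin(.0035/.192))
E
python3 -c "
from h import *
print(ang('side',231.9,94.1,-.115),ang('side',305.4,57.6,.115))"
```

```text
g [0.56746031 0.18507668 0.088     ] 0.0561179479057378 117.02631898398926
y [0.56651686 0.1838868  0.088     ] 0.05563981110750897 71.78831928128052
r [0.56663238 0.18420199 0.088     ] 0.05616734912036839 27.065338306662913
r 0.1948 ang 1.441 r 0.1860 ang 1.457
```

>>> send_rows([
  [1,0.006,0,0,0,0,0],
  [1,0.006,0,0,0,0,0],
  [1,0.005,0,0,0,0,0],
  [1,0.005,0,0,0,0,0],
  [1,0.004,0,0,0,0,0],
  [1,0,0,0,0,0,0],
])

```text
t: 4.0
eef_pos: [0.5597, 0.2638, 0.2887]
eef_rot: [-2.125, -2.312, 0.001]
force: [-0.1, -0.9, -0.0]
grip_width: 0.002
```

```bash
python3 -c "
from h import *
o,R=st();print(fr(o['eef_pos']))"
```

```text
t 4.00 p [0.5597 0.2638 0.2887] yawY 4.85 z [-0.001  0.001 -1.   ] F [-0.1 -0.9 -0. ] M [-0.05  0.03  0.01] w 0.002 q [-0.72  0.56  0.42  1.46 -0.24  1.17 -0.18]
[-0.0032  0.0802]
```

>>> send_rows([
  [1,0.002,0,0,0,0,0],
  [1,0,0,0,0,0,0],
])

```text
t: 4.17
eef_pos: [0.5596, 0.2646, 0.2888]
eef_rot: [-2.126, -2.312, 0.002]
force: [-0.1, -0.1, -0.3]
grip_width: -0.001
```

```bash
python3 -c "
from h import *
o,R=st();print(fr(o['eef_pos']))
a=capture('side');crop(a,200,20,160,160,3.7,'pics/s3.png')"
```

```text
t 4.17 p [0.5596 0.2646 0.2888] yawY 4.78 z [-0.001 -0.    -1.   ] F [-0.1 -0.1 -0.3] M [-0.1   0.02 -0.03] w -0.001 q [-0.72  0.56  0.42  1.46 -0.24  1.17 -0.18]
[-0.0032  0.0811]
```

View pics/s3.png

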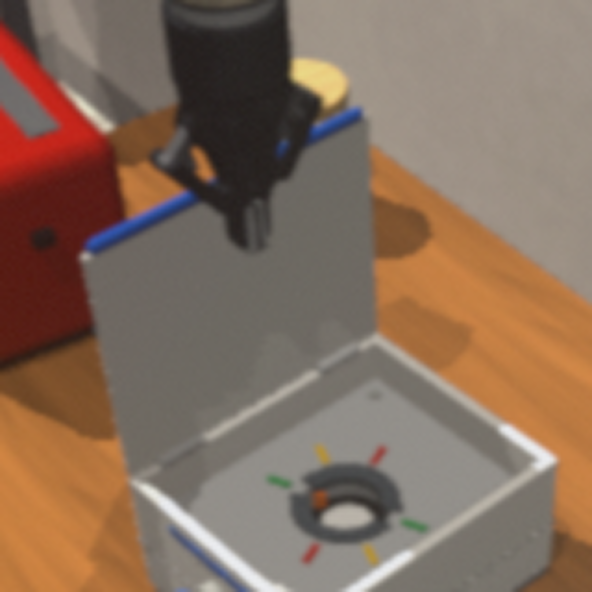

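```bash
sed -i 's/+np.arcsin(.0035\/.192)/-np.arcsin(.0035\/.192)/' h.py; python3 -c "
from h import *
print(ang('side',223.8,86.8,-.115),ang('side',296.5,50.8,.115))
for th in (1.5,1.57,1.64):
  r=.192;a=th+.018;e=[]
  for xp in(-.115,.115):
    y=.095-r*np.cos(a);z=.125+r*np.sin(a);c,s=np.cos(YW),np.sin(YW)
    u=proj('side',[C[0]+c*xp-s*y,C[1]+s*xp+c*y,z]);e.append(np.round((u-[200,20])*3.7,0))
  print(th,e)
"
```

```text
r 0.1964 ang 1.563 r 0.1885 ang 1.603
1.5 [array([101., 262.]), array([376., 121.])]
1.57 [array([ 88., 252.]), array([363., 113.])]
1.64 [array([ 76., 244.]), array([350., 106.])]
```

>>> send_rows([
  [1,-0.02,0,0,0,0,0],
  [1,-0.035,0,0,0,0,0],
  [0.5,-0.035,0,-0.01,0,0,0],
  [0,-0.035,0,-0.01,0,0,0],
  [0,-0.035,0,-0.005,0,0,0],
  [0,-0.035,0,0,0,0,0],
  [0,-0.035,0,0,0,0,0],
  [0,-0.035,0,0,0,0,0],
])

```text
t: 4.88
eef_pos: [0.582, -0.0009, 0.3146]
eef_rot: [-2.127, -2.312, -0.002]
force: [0.2, 0.2, 0.8]
grip_width: 0.847
```

>>> send_rows([
  [0,-0.035,0,0,0,0,0],
  [0,-0.035,0,0,0,0,0],
  [0,0,0,0,0,0,0.1],
  [0,0,0,0,0,0,0.1],
  [0,0,0,0,0,0,0.1],
  [0,0,0,0,0,0,0.1],
  [0,0,0,0,0,0,0.1],
  [0,0,0,0,0,0,0.1],
])

```text
t: 5.55
eef_pos: [0.5879, -0.069, 0.3143]
eef_rot: [-2.718, -1.573, -0.001]
force: [0.2, 0.0, -0.1]
grip_width: 1.002
```

```bash
python3 -c "
from h import *
to(.4875,-.2317,.12,-29.6)"
```

```text
t 5.55 p [ 0.5879 -0.069   0.3143] yawY -29.88 z [ 0.     0.001 -1.   ] F [ 0.2  0.  -0.1] M [-0.   -0.04 -0.01] w 1.002 q [-0.29  0.52  0.62  1.51 -0.32  1.22 -0.15]
shift [-0.1913 -0.006   0.194 ]
tilt err [-0.0003 -0.0011 -0.0049]
```

>>> send_rows([
  [0,-0.032,-0.001,0,0,0,-0.005],
  [0,-0.032,-0.001,0.02,0,0,0],
  [0,-0.032,-0.001,0.035,0,0,0],
  [0,-0.032,-0.001,0.035,0,0,0],
  [0,-0.032,-0.001,0.035,0,0,0],
  [0,-0.031,-0.001,0.035,0,0,0],
  [0,0,0,0.034,0,0,0],
  [0,0,0,0,0,0,0],
])

```text
t: 6.22
eef_pos: [0.4922, -0.2193, 0.1317]
eef_rot: [-2.706, -1.576, 0.011]
force: [-0.7, 1.7, -1.2]
grip_width: 1.0
```

```bash
python3 -c "
from h import *
to(.4875,-.2317,.055,-29.6)
a=capture('side');b=capture('top');crop(a,300,220,140,120,4.5,'pics/s4.png');crop(b,360,160,110,110,5,'pics/t4.png')"
```

```text
t 6.22 p [ 0.4922 -0.2193  0.1317] yawY -29.58 z [-0.011  0.005 -1.   ] F [-0.7  1.7 -1.2] M [0.08 0.04 0.03] w 1.000 q [ 0.05  0.64  0.51  1.88 -0.45  0.75  0.3 ]
shift [-0.013   0.003   0.0767]
tilt err [-0.0121  0.0009  0.0003]
```

View pics/s4.png

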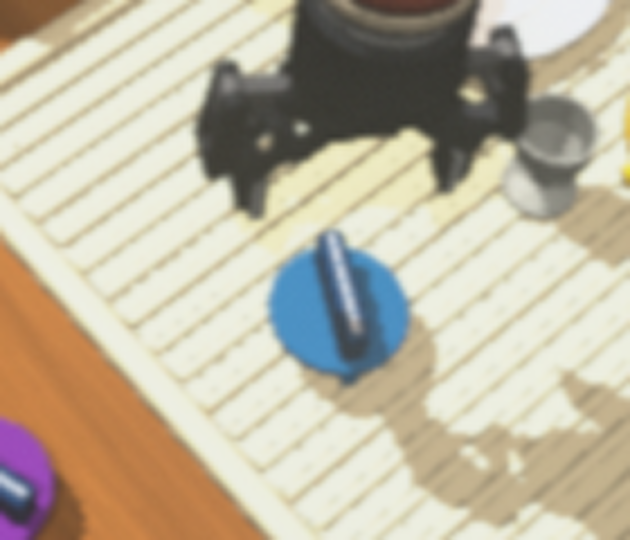

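View pics/t4.png

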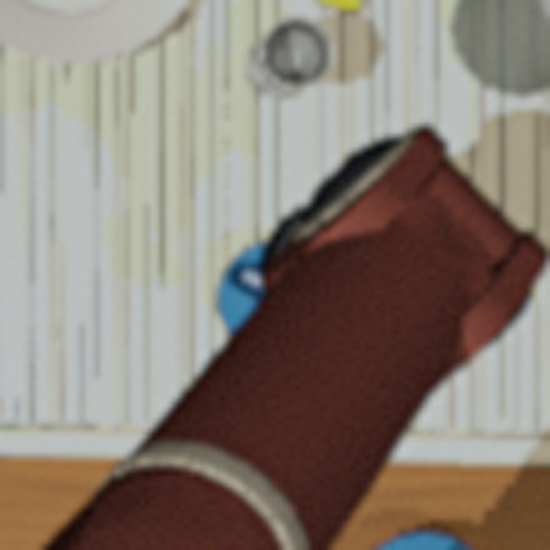

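>>> send_rows([
  [0,-0.005,0.0015,0,0,0,0],
  [0,0,0,0.01,0,0,0],
  [0,0,0,0,0,0,0],
])

```text
t: 6.57
eef_pos: [0.4963, -0.2248, 0.1273]
eef_rot: [2.71, 1.588, 0.002]
force: [-0.4, 0.1, -0.7]
grip_width: 0.999
```

```bash
python3 -c "
from h import *
to(.4875,-.2317,.055,-29.6)"
```

```text
t 6.57 p [ 0.4963 -0.2248  0.1273] yawY -29.26 z [ 0.002 -0.    -1.   ] F [-0.4  0.1 -0.7] M [0.01 0.05 0.  ] w 0.999 q [ 0.06  0.65  0.51  1.87 -0.46  0.73  0.32]
shift [-0.0103 -0.0044  0.0723]
tilt err [ 0.0014 -0.0006  0.0059]
```

>>> send_rows([
  [0,-0.01,-0.0045,0,0,0,0.006],
  [0,0,0,0.02,0,0,0],
  [0,0,0,0.02,0,0,0],
  [0,0,0,0.02,0,0,0],
  [0,0,0,0.006,0,0,0],
  [0,0,0,0,0,0,0],
  [0,0,0,0,0,0,0],
])

```text
t: 7.15
eef_pos: [0.4868, -0.2323, 0.0616]
eef_rot: [2.716, 1.578, 0.0]
force: [-0.4, -0.4, -0.1]
grip_width: 1.001
```

```bash
python3 -c "
from h import *
to(.4875,-.2317,.055,-29.6)
a=capture('side');crop(a,300,220,140,120,4.5,'pics/s5.png')"
```

```text
t 7.15 p [ 0.4868 -0.2323  0.0616] yawY -29.70 z [ 0.001 -0.001 -1.   ] F [-0.4 -0.4 -0.1] M [0.01 0.03 0.03] w 1.001 q [ 0.13  0.74  0.43  1.93 -0.53  0.58  0.4 ]
shift [0.0009 0.0004 0.0066]
tilt err [ 0.0008  0.0003 -0.0017]
```

View pics/s5.png

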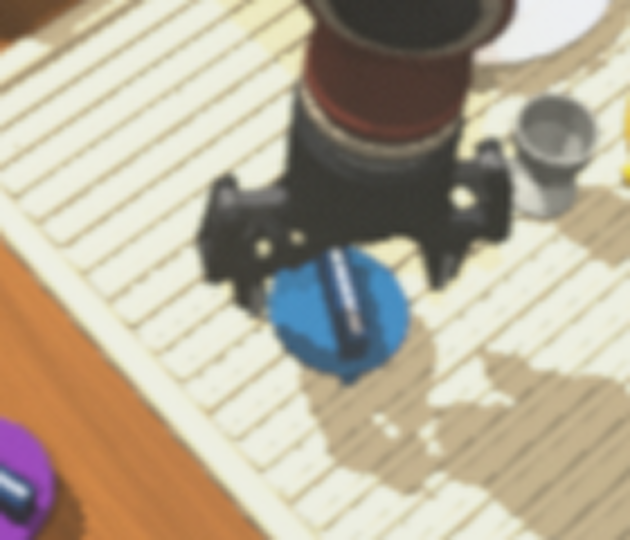

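>>> send_rows([
  [0,0.001,0.0005,0.006,0,0,0],
  [0,0,0,0,0,0,0],
  [1,0,0,0,0,0,0],
  [1,0,0,0,0,0,0],
  [1,0,0,0,0,0,0],
  [1,0,0,0,0,0,0],
  [1,0,0,0,0,0,0],
  [1,0,0,0,0,0,0],
])

```text
t: 7.87
eef_pos: [0.4879, -0.2313, 0.055]
eef_rot: [2.716, 1.578, 0.0]
force: [1.9, -0.9, 4.0]
grip_width: 0.148
```

```bash
python3 -c "
from h import *
st()
a=capture('side');crop(a,300,220,140,120,4.5,'pics/s6.png')"
```

```text
t 7.87 p [ 0.4879 -0.2313  0.055 ] yawY -29.68 z [ 0.001 -0.001 -1.   ] F [ 1.9 -0.9  4. ] M [-0.02 -0.36 -0.01] w 0.148 q [ 0.14  0.75  0.42  1.93 -0.54  0.57  0.4 ]
```

View pics/s6.png

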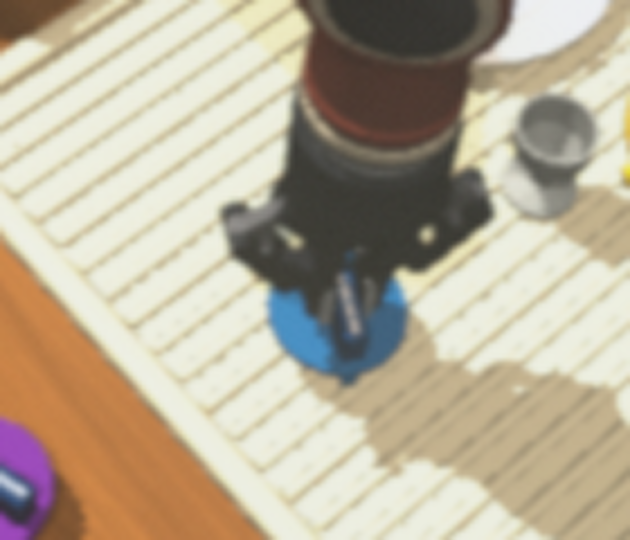

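>>> send_rows([
  [1,0,0,-0.01,0,0,0],
  [1,0,0,-0.02,0,0,0],
  [1,0,0,-0.025,0,0,0],
  [1,0,0,-0.03,0,0,0],
  [1,0,0,-0.03,0,0,-0.09],
  [1,0,0,-0.03,0,0,-0.1],
  [1,0,0,-0.03,0,0,-0.1],
  [1,0,0,-0.015,0,0,-0.1],
])

```text
t: 8.58
eef_pos: [0.4882, -0.2321, 0.249]
eef_rot: [2.351, 2.077, 0.003]
force: [0.5, -0.3, -1.3]
grip_width: 0.148
```

>>> send_rows([
  [1,0,0,0,0,0,-0.1],
  [1,0,0,0,0,0,-0.1],
  [1,0,0,0,0,0,-0.1],
  [1,0,0,0,0,0,-0.1],
  [1,0,0,0,0,0,-0.1],
  [1,0,0,0,0,0,-0.1],
  [1,0,0,0,0,0,0],
])

```text
t: 9.17
eef_pos: [0.4867, -0.2311, 0.2451]
eef_rot: [-1.639, -2.679, 0.0]
force: [-0.4, -0.4, -1.5]
grip_width: 0.149
```

```bash
python3 -c "
from h import *
to(.568,.184,.245,26.9)
a=capture('side');b=capture('top');crop(a,290,160,140,120,4.5,'pics/s7.png');cv2.imwrite('pics/t7.png',b)"
```

```text
t 9.17 p [ 0.4867 -0.2311  0.2451] yawY 27.10 z [-0.001  0.    -1.   ] F [-0.4 -0.4 -1.5] M [-0.02  0.02  0.01] w 0.149 q [ 0.18  0.46  0.33  1.75 -0.17  0.96  1.05]
shift [3.325e-01 2.615e-01 2.000e-04]
tilt err [-0.0008 -0.0008  0.0035]
```

View pics/s7.png

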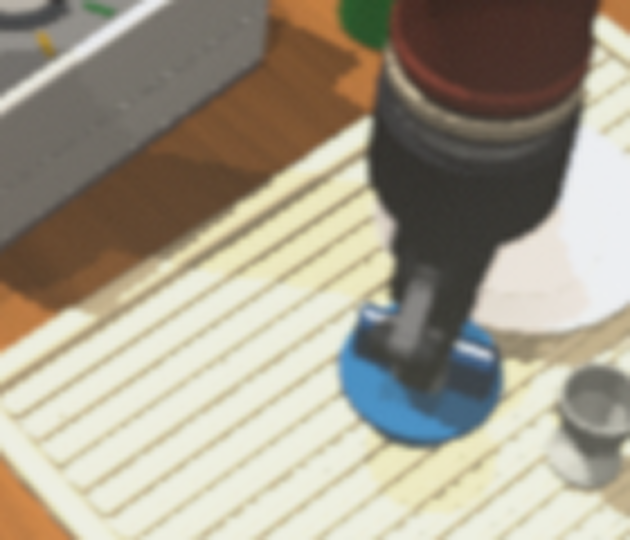

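View pics/t7.png

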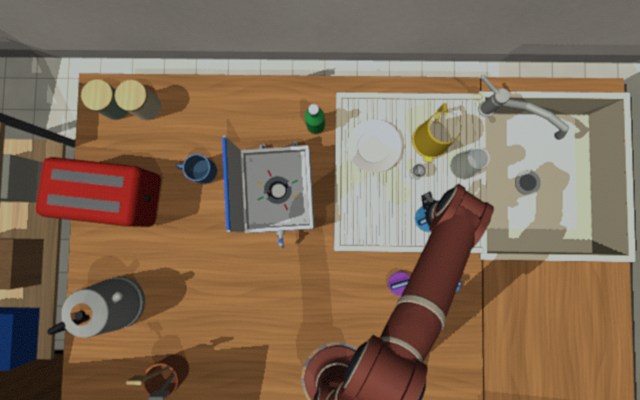

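```bash
python3 -c "
from h import *
b=cv2.imread('pics/t7.png');crop(b,215,130,110,110,7,'pics/t7f.png')
for th in (1.5,1.57,1.64):
  r=.192;a=th+.018;e=[]
  for xp in(-.115,.115):
    y=.095-r*np.cos(a);z=.125+r*np.sin(a);c,s=np.cos(YW),np.sin(YW)
    u=proj('top',[C[0]+c*xp-s*y,C[1]+s*xp+c*y,z]);e.append(np.round((u-[215,130])*7,0))
  print(th,e)
"
```

```text
1.5 [array([135., 695.]), array([104.,  43.])]
1.57 [array([ 97., 698.]), array([66., 45.])]
1.64 [array([ 59., 700.]), array([29., 48.])]
```

View pics/t7f.png

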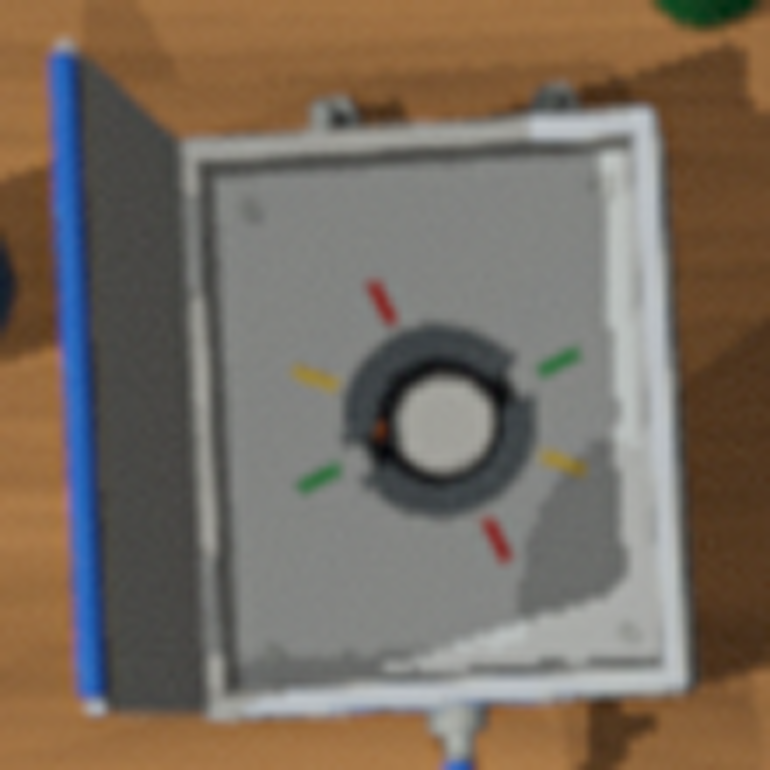

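```bash
python3 -c "
from h import *
f=lambda x,y:(215+(x+.5)/7-.5,130+(y+.5)/7-.5)
print(atz('top',*f(440.2,420.7),.088))
S=lambda x,y:(225+(x+.5)/4.2-.5,80+(y+.5)/4.2-.5)
print(atz('side',*S(287.7,320.2),.088))
for p,q in [((320,479),(560,361)),((317,378),(564,463)),((381,302),(498,541))]:
  P,Q=atz('top',*f(*p),.088),atz('top',*f(*q),.088);print(np.degrees(np.arctan2(*(P-Q)[[1,0]])))
"
```

```text
[0.56809249 0.18525496 0.088     ]
[0.56896551 0.18507263 0.088     ]
117.08389011559605
71.75725644959822
27.175633744789256
```

>>> send_rows([
  [1,0.015,0.012,0,0,0,0.0035],
  [1,0.03,0.024,0,0,0,0],
  [1,0.03,0.024,0,0,0,0],
  [1,0.03,0.024,0,0,0,0],
  [1,0.03,0.024,0,0,0,0],
  [1,0.03,0.024,0,0,0,0],
  [1,0.03,0.024,0,0,0,0],
  [1,0.03,0.024,0,0,0,0],
])

```text
t: 9.93
eef_pos: [0.5464, 0.0528, 0.245]
eef_rot: [-1.648, -2.674, 0.001]
force: [-0.0, -0.0, -1.4]
grip_width: 0.149
```

>>> send_rows([
  [1,0.03,0.023,0,0,0,0],
  [1,0.03,0.023,0,0,0,0],
  [1,0.025,0.02,0,0,0,0],
  [1,0.015,0.01,0,0,0,0],
  [1,0,0,0,0,0,0],
  [1,0,0,0,0,0,0],
])

```text
t: 10.43
eef_pos: [0.5686, 0.176, 0.2444]
eef_rot: [-1.642, -2.677, 0.002]
force: [0.5, -0.4, -1.6]
grip_width: 0.151
```

```bash
python3 -c "
from h import *
to(.5685,.185,.17,27.0)"
```

```text
t 10.43 p [0.5686 0.176  0.2444] yawY 26.94 z [-0.001 -0.001 -1.   ] F [ 0.5 -0.4 -1.6] M [-0.07 -0.03  0.04] w 0.151 q [-0.51  0.54  0.28  1.6  -0.17  1.03  0.29]
shift [0.008  0.0041 0.0744]
tilt err [-0.0015  0.0001 -0.001 ]
```

>>> send_rows([
  [1,0.008,0.004,0,0,0,0],
  [1,0,0,0.02,0,0,0],
  [1,0,0,0.03,0,0,0],
  [1,0,0,0.025,0,0,0],
  [1,0,0,0,0,0,0],
  [1,0,0,0,0,0,0],
])

```text
t: 10.93
eef_pos: [0.5685, 0.1821, 0.1692]
eef_rot: [-1.648, -2.673, 0.004]
force: [1.2, -0.2, -1.1]
grip_width: 0.148
```

```bash
python3 -c "
from h import *
to(.5685,.185,.17,27.0)
a=capture('side');b=capture('top');crop(a,230,90,130,110,6,'pics/s8.png');crop(b,225,130,110,110,5.5,'pics/t8.png')"
```

```text
t 10.93 p [0.5685 0.1821 0.1692] yawY 26.70 z [-0.003 -0.002 -1.   ] F [ 1.2 -0.2 -1.1] M [ 0.03 -0.04  0.  ] w 0.148 q [-0.51  0.63  0.26  1.68 -0.2   0.87  0.3 ]
shift [ 0.0026  0.0013 -0.0008]
tilt err [-0.0032  0.0002 -0.0053]
```

View pics/s8.png

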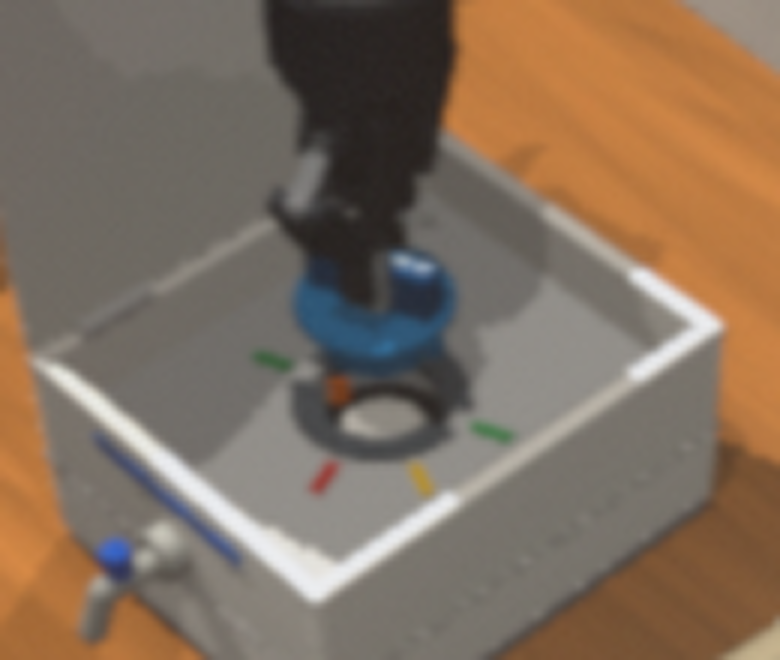

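View pics/t8.png

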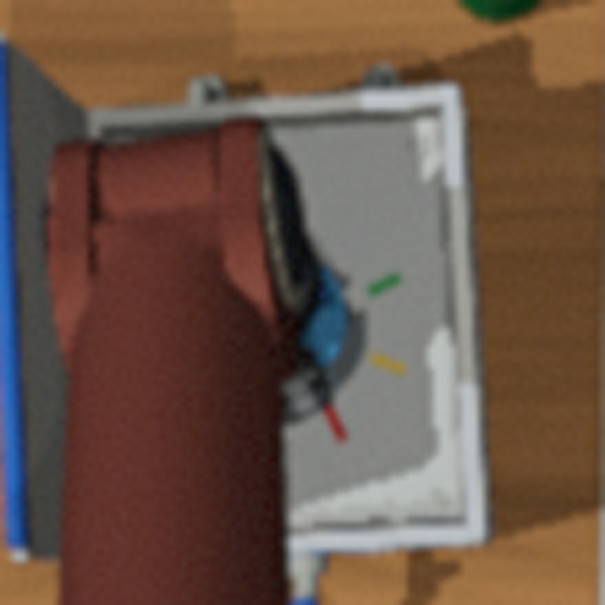

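```bash
cat > fl.py <<'E'
from h import *
def ext(n,c,z,r,x0,y0,f):
    t=np.linspace(0,2*np.pi,181);P=np.array([proj(n,[c[0]+r*np.cos(a),c[1]+r*np.sin(a),z]) for a in t])
    P=(P+.5-[x0,y0])*f-.5
    return np.round([P[:,0].min(),P[:,0].max(),P[:,1].min(),P[:,1].max()],0)
E
python3 -c "
from fl import *
for z in (.146,.152): print(ext('side',(.5685,.1821),z,.036,230,90,6))
print('collar',ext('side',(.5685,.185),.09,.041,230,90,6))
"
python3 - <<'E'
import cv2
a=cv2.imread('pics/s8.png')[200:480,240:520]
cv2.imwrite('pics/s8b.png',cv2.resize(a,None,fx=2.1,fy=2.1,interpolation=cv2.INTER_CUBIC))
E
```

```text
[296. 461. 252. 365.]
[295. 460. 242. 355.]
collar [290. 470. 333. 460.]
```

View pics/s8b.png

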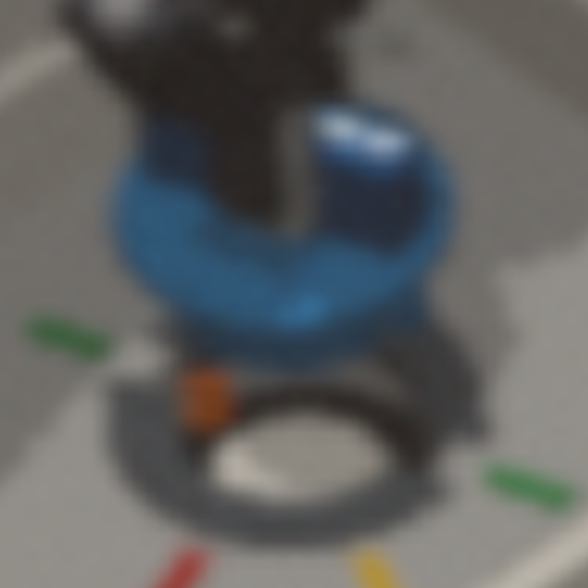

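>>> send_rows([
  [1,0.0015,0.0013,0,0,0,-0.005],
  [1,0,0,0.012,0,0,0],
  [1,0,0,0.012,0,0,0],
  [1,0,0,0,0,0,0],
  [1,0,0,0,0,0,0],
])

```text
t: 11.45
eef_pos: [0.57, 0.1855, 0.1467]
eef_rot: [1.638, 2.68, 0.001]
force: [0.1, 0.3, -2.5]
grip_width: 0.151
```

```bash
python3 -c "
from h import *
to(.5692,.1838,.14,27.0)"
```

```text
t 11.45 p [0.57   0.1855 0.1467] yawY 27.13 z [ 0.001  0.    -1.   ] F [ 0.1  0.3 -2.5] M [-0.02 -0.03  0.02] w 0.151 q [-0.5   0.65  0.25  1.7  -0.21  0.82  0.31]
shift [-0.0012 -0.0015  0.0067]
tilt err [0.0009 0.0001 0.0023]
```

>>> send_rows([
  [1,-0.0012,-0.0015,0.007,0,0,0.002],
  [1,0,0,0,0,0,0],
  [1,0,0,0,0,0,0],
  [1,0,0,0,0,0,0],
])

```text
t: 11.78
eef_pos: [0.5691, 0.1836, 0.1393]
eef_rot: [1.641, 2.678, 0.001]
force: [-0.3, 0.4, -1.0]
grip_width: 0.149
```

```bash
python3 -c "
from fl import *
to(.5692,.1838,.133,27.0)
o=get_obs();p=o['eef_pos']
a=capture('side');crop(a,255,110,80,80,9,'pics/s9.png')
for z in (.020,.026): print(ext('side',p[:2],p[2]-.043+z,.036,255,110,9))
print('collar',ext('side',(.5685,.185),.09,.041,255,110,9))
"
```

```text
t 11.78 p [0.5691 0.1836 0.1393] yawY 27.01 z [ 0.001  0.    -1.   ] F [-0.3  0.4 -1. ] M [-0.02 -0.03  0.04] w 0.149 q [-0.5   0.66  0.25  1.71 -0.21  0.8   0.32]
shift [0.0001 0.0002 0.0063]
tilt err [0.0007 0.0001 0.0002]
[225. 467. 269. 438.]
[224. 466. 254. 423.]
collar [210. 481. 319. 511.]
```

View pics/s9.png

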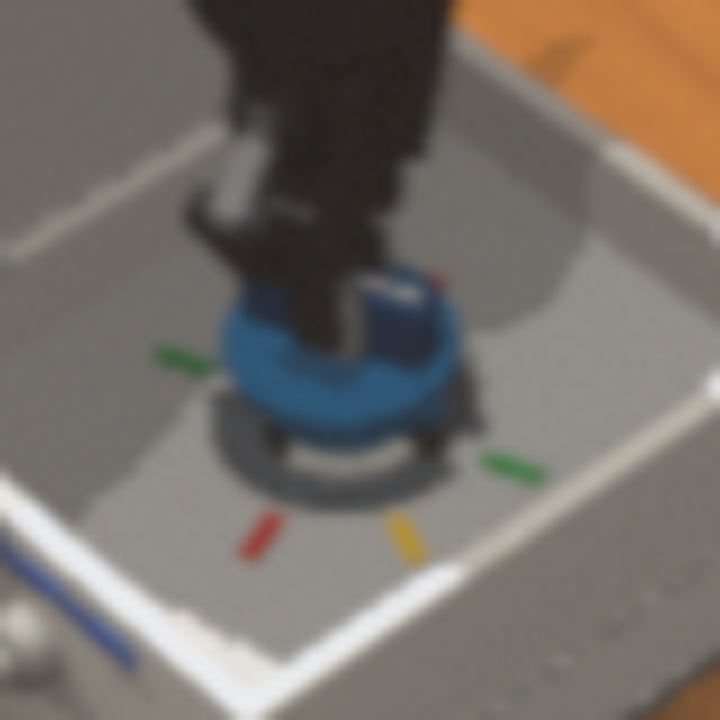

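>>> send_rows([
  [1,0,0,0.003,0,0,0],
  [1,0,0,0.003,0,0,0],
  [1,0,0,0.003,0,0,0],
  [1,0,0,0.003,0,0,0],
  [1,0,0,0,0,0,0],
])

```text
t: 12.25
eef_pos: [0.5682, 0.1835, 0.1259]
eef_rot: [-1.64, -2.678, 0.002]
force: [-0.1, 0.2, -2.5]
grip_width: 0.147
```

```bash
python3 -c "
from h import *
to(.5692,.1838,.113,27.0)"
```

```text
t 12.25 p [0.5682 0.1835 0.1259] yawY 27.02 z [-0.002 -0.001 -1.   ] F [-0.1  0.2 -2.5] M [-0.    0.05 -0.02] w 0.147 q [-0.5   0.68  0.24  1.72 -0.22  0.77  0.32]
shift [-0.0002  0.001   0.0129]
tilt err [-0.0019 -0.0003  0.0003]
```

>>> send_rows([
  [1,0,0.0005,0.003,0,0,0],
  [1,0,0,0.003,0,0,0],
  [1,0,0,0.003,0,0,0],
  [1,0,0,0.003,0,0,0],
  [1,0,0,0,0,0,0],
])

```text
t: 12.67
eef_pos: [0.5688, 0.1837, 0.1141]
eef_rot: [-1.641, -2.678, 0.002]
force: [-0.5, -0.7, -1.8]
grip_width: 0.145
```

```bash
python3 -c "
from h import *
to(.5692,.1838,.113,27.0)"
```

```text
t 12.67 p [0.5688 0.1837 0.1141] yawY 27.02 z [-0.001 -0.    -1.   ] F [-0.5 -0.7 -1.8] M [-0.03 -0.03  0.02] w 0.145 q [-0.49  0.7   0.24  1.73 -0.22  0.75  0.32]
shift [-0.0001  0.0004  0.0011]
tilt err [-0.0015 -0.0002  0.0003]
```

Still free. Down a few mm more until the flange rests on the collar.

>>> send_rows([
  [1,0,0,0.0015,0,0,0],
  [1,0,0,0.001,0,0,0],
  [1,0,0,0,0,0,0],
  [1,0,0,0,0,0,0],
])

```text
t: 13.0
eef_pos: [0.5694, 0.1839, 0.1131]
eef_rot: [1.641, 2.679, 0.001]
force: [-2.1, 0.4, 3.3]
grip_width: 0.147
```

```bash
python3 -c "
from h import *
to(.5692,.1838,.113,27.0)
a=capture('side');crop(a,255,110,80,80,9,'pics/s10.png')"
```

```text
t 13.00 p [0.5694 0.1839 0.1131] yawY 27.02 z [ 0.  0. -1.] F [-2.1  0.4  3.3] M [-0.15  0.4  -0.01] w 0.147 q [-0.49  0.7   0.23  1.73 -0.22  0.74  0.33]
shift [ 0.     -0.0002  0.0001]
tilt err [ 0.0004 -0.      0.0003]
```

View pics/s10.png

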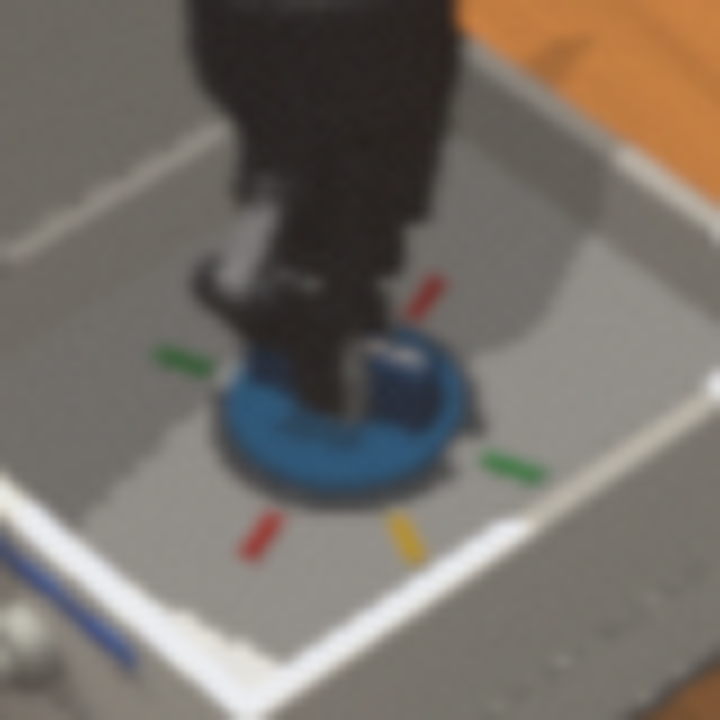

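>>> send_rows([
  [1,0,0,0,0,0,0.03],
  [1,0,0,0,0,0,0.06],
  [1,0,0,0,0,0,0.06],
  [1,0,0,0,0,0,0.06],
  [1,0,0,0,0,0,0.06],
  [1,0,0,0,0,0,0.06],
  [1,0,0,0,0,0,0.06],
  [1,0,0,0,0,0,0],
])

```text
t: 13.72
eef_pos: [0.5692, 0.183, 0.113]
eef_rot: [2.132, 2.306, -0.001]
force: [-1.9, -1.5, 5.5]
grip_width: 0.153
```

```bash
python3 -c "
from h import *
to(.5690,.1838,.113,-18.1)
a=capture('side');crop(a,255,110,80,80,9,'pics/s11.png')"
```

```text
t 13.72 p [0.5692 0.183  0.113 ] yawY 4.48 z [-0.    -0.001 -1.   ] F [-1.9 -1.5  5.5] M [-0.34  0.55 -0.08] w 0.153 q [-0.56  0.71  0.35  1.73 -0.33  0.76  0.03]
shift [ 0.0008 -0.0002  0.    ]
tilt err [1.000e-04 1.200e-03 3.941e-01]
```

View pics/s11.png

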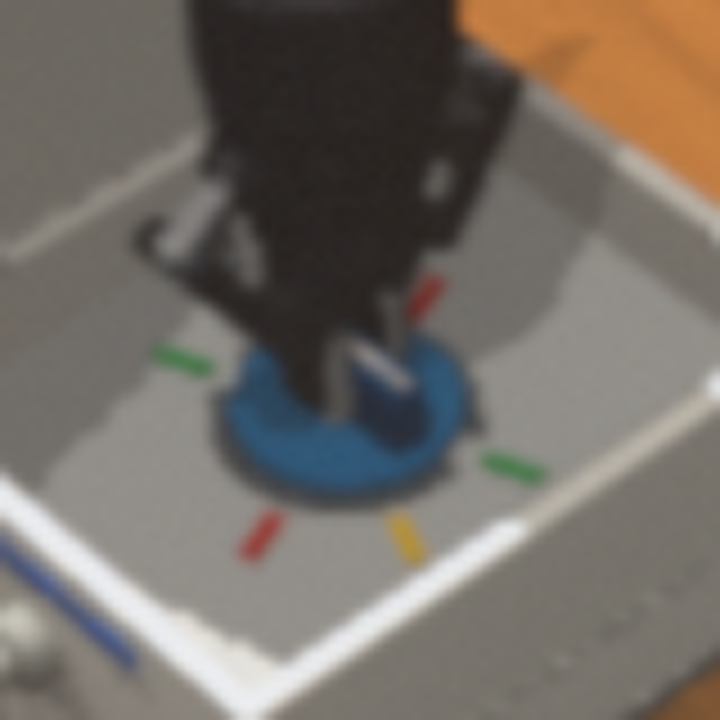

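Turning against the spring, lugs caught, flange seated. Now the remaining 0.39 rad.

>>> send_rows([
  [1,0,0,0,0,0,0.05],
  [1,0,0,0,0,0,0.06],
  [1,0,0,0,0,0,0.06],
  [1,0,0,0,0,0,0.06],
  [1,0,0,0,0,0,0.06],
  [1,0,0,0,0,0,0.05],
  [1,0,0,0,0,0,0.04],
  [1,0,0,0,0,0,0],
])

```text
t: 14.43
eef_pos: [0.5687, 0.1832, 0.1131]
eef_rot: [2.529, 1.864, -0.002]
force: [-4.2, -1.7, 5.9]
grip_width: 0.149
```

```bash
python3 -c "
from h import *
to(.5690,.1838,.113,-18.1)
a=capture('side');crop(a,255,110,80,80,9,'pics/s12.png')
b=capture('top');crop(b,215,130,110,110,7,'pics/t12.png')"
```

```text
t 14.43 p [0.5687 0.1832 0.1131] yawY -17.22 z [-0.001 -0.001 -1.   ] F [-4.2 -1.7  5.9] M [-0.27  0.74  0.06] w 0.149 q [-0.62  0.73  0.46  1.73 -0.43  0.78 -0.26]
shift [0.0007 0.0001 0.0001]
tilt err [-0.0008  0.0013  0.0153]
```

View pics/s12.png

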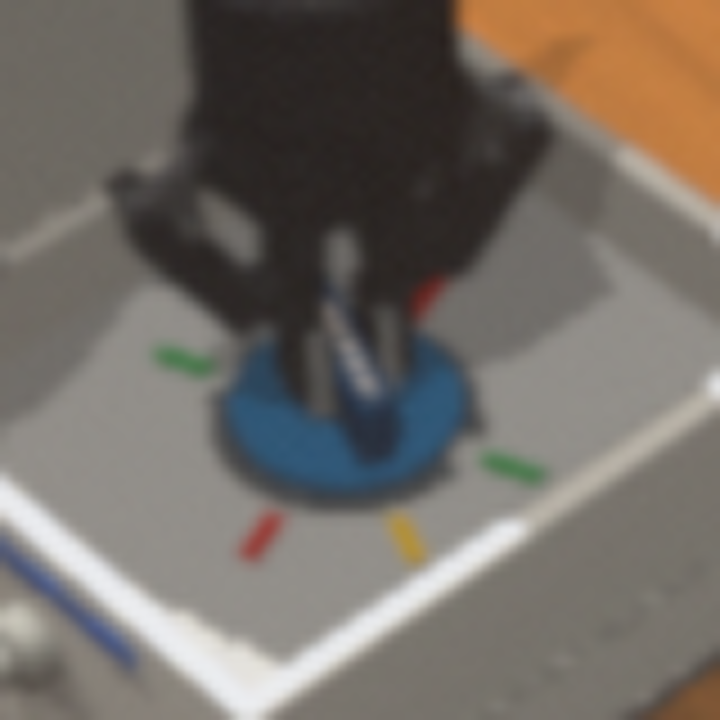

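View pics/t12.png

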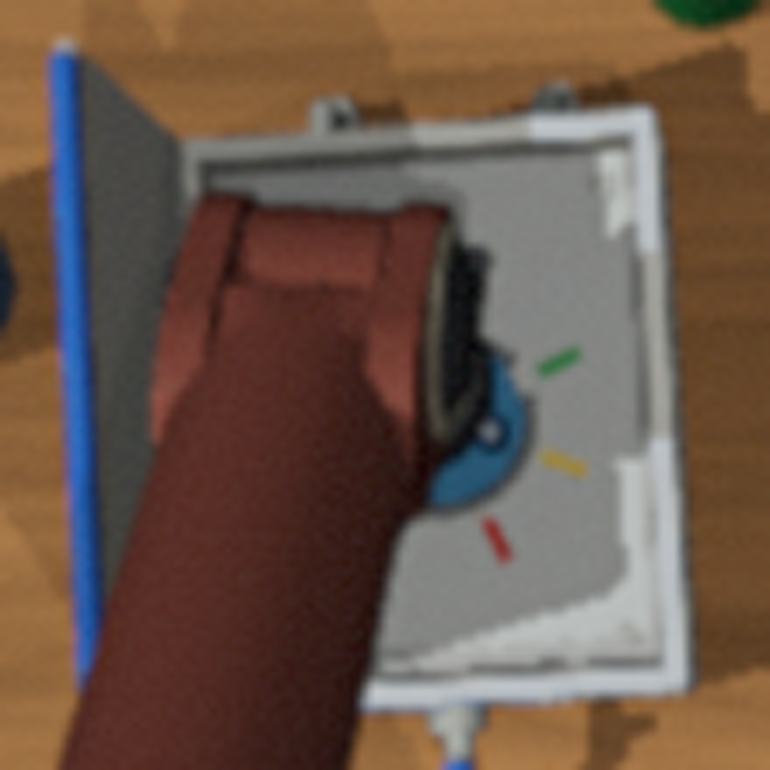

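```bash
python3 -c "
from h import *
a=capture('side');crop(a,283,135,24,28,28,'pics/s13.png')
f=lambda x,y:(255+(x+.5)/9-.5,110+(y+.5)/9-.5)
P,Q=atz('side',*f(328,298),.121),atz('side',*f(374,395),.121)
print(P,Q,np.linalg.norm(P-Q),np.degrees(np.arctan2(*(P-Q)[[1,0]])))
for d in (66.8,71.8,76.8):
  r=np.radians(d);print(d,[np.round((proj('side',[.5685+s*np.cos(r),.185+s*np.sin(r),.121])+.5-[283,135])*28-.5) for s in(.031,-.031)])
"
```

```text
[0.5759191  0.20151617 0.121     ] [0.56188494 0.15979888 0.121     ] 0.044014656681850776 71.40649301465572
66.8 [array([204., 141.]), array([354., 575.])]
71.8 [array([177., 147.]), array([382., 569.])]
76.8 [array([151., 154.]), array([408., 561.])]
```

View pics/s13.png

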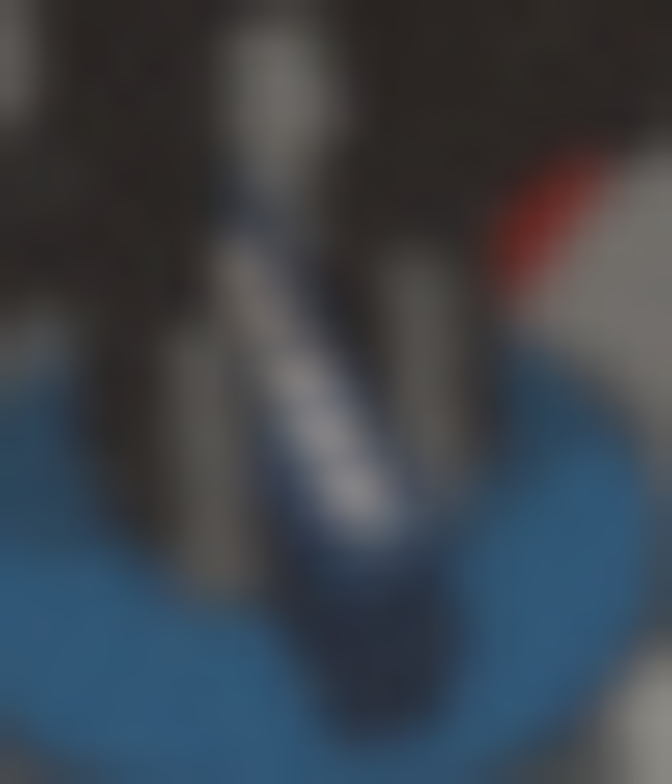

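>>> send_rows([
  [1,0,0,0,0,0,0.012],
  [1,0,0,0,0,0,0],
  [1,0,0,0,0,0,0],
  [1,0,0,0,0,0,0],
  [1,0,0,0,0,0,0],
])

```text
t: 15.0
eef_pos: [0.5687, 0.1832, 0.113]
eef_rot: [-2.539, -1.85, 0.002]
force: [-2.7, -2.0, 7.3]
grip_width: 0.144
```

```bash
python3 -c "
from h import *
to(.5690,.1838,.113,-18.1)
cv2.imwrite('pics/s14.png',capture('side'));cv2.imwrite('pics/t14.png',capture('top'))"
```

```text
t 15.00 p [0.5687 0.1832 0.113 ] yawY -17.83 z [-0.001 -0.001 -1.   ] F [-2.7 -2.   7.3] M [-0.23  0.7   0.17] w 0.144 q [-0.62  0.73  0.46  1.73 -0.43  0.78 -0.27]
shift [0.0007 0.0001 0.    ]
tilt err [-0.001   0.001   0.0046]
```

View pics/s14.png

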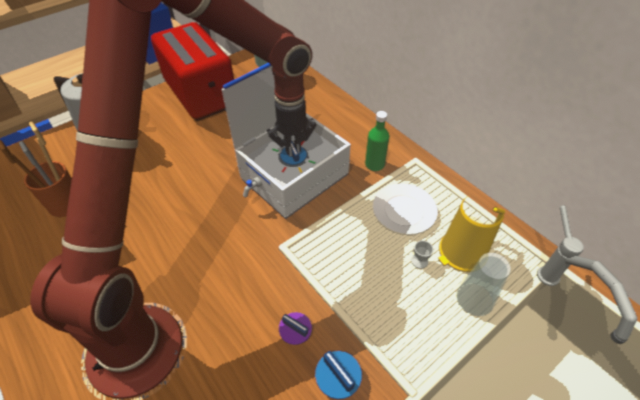

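View pics/t14.png

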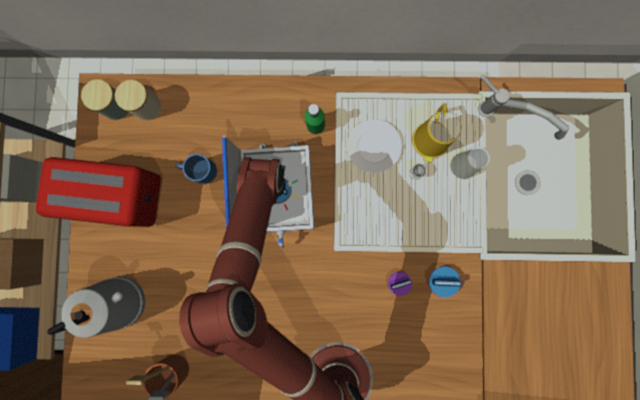

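```bash
python3 -c "
from h import *
job_done();st()"
```

```text
the job is handed in; nothing more can be done
the job is handed in; nothing more can be done
```

The filter is ready for you to run the tap. The cover is upright, and the arm is gripping the lid on the bleed marks against its spring. I handed the job in at about 15 s; no verdict came back.

- **Cover:** I pushed it up at its free edge. The pictures put it at about 1.57–1.60 rad, and it looked unmoved in the last view.
- **Choice of lid:** I took the small blue lid on the drainer. I left the larger blue one and the purple one, both on the worktop.
- **Seating:** The lid went down through both slots with no resistance until its flange touched the collar. The tool was then at z = 0.113 m, which is the height expected for fully in, with a few newtons of upward push.
- **Turn:** I turned it clockwise by about 45°. By the tool, the bar ended at 72.2° against 71.8° for the bleed marks. Before a last 0.6° correction, the picture put it at about 71.4–72.3° and the tool at 72.8°, a small disagreement. It never came near the lock pin.
- **Other things:** In the last two views the washed things and the other loose things stand where they were, and no force reading came near the limits.

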